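# Set out the sewing threads from light to dark

### The job

Stand the four thread spools on the cork pads of the wooden rack, one upright in the middle of each pad, in order of shade: white on the pad nearest the white stud, then ochre, then brown, and black on the pad farthest from it, next to the black stud. Leave the glue bottle standing where it is.

Things in the scene. Friction and masses are not known exactly. Their poses are not given: they have to be found in the camera images.
- white_mid (a point): Upright spool with brown wooden end discs and cream-white thread, 41 mm across, 50 mm tall; a plain cylinder with a short loose thread end. This point is its centre, on its axis, 25 mm above its underside; z points up along the axis.
- ochre_mid (a point): Upright spool with brown wooden end discs and yellow-ochre thread, 45 mm across, 44 mm tall; a plain cylinder with a short loose thread end. This point is its centre, on its axis, 22 mm above its underside; z points up along the axis.
- brown_mid (a point): Upright spool with brown wooden end discs and reddish-brown thread, 43 mm across, 48 mm tall; a plain cylinder with a short loose thread end. This point is its centre, on its axis, 24 mm above its underside; z points up along the axis.
- black_mid (a point): Upright spool with brown wooden end discs and black thread, 37 mm across, 36 mm tall; a plain cylinder with a short loose thread end. This point is its centre, on its axis, 18 mm above its underside; z points up along the axis.
- pad_1: Round cork pad, 54 mm across, 3 mm thick, fixed on the low pale wooden rack (62 x 344 mm, its top 14 mm above the table). The four pads stand in a straight row 72 mm apart, in the order pad_1, pad_2, pad_3, pad_4; this one is at one end. Origin: centre of the pad's underside, 14 mm above the table; its upper face is at 17 mm. y runs along the row, x across it, z up.
- pad_2: Round cork pad, 54 mm across, 3 mm thick, fixed on the low pale wooden rack (62 x 344 mm, its top 14 mm above the table). The four pads stand in a straight row 72 mm apart, in the order pad_1, pad_2, pad_3, pad_4; this one is next to pad_1. Origin: centre of the pad's underside, 14 mm above the table; its upper face is at 17 mm. y runs along the row, x across it, z up.
- pad_3: Round cork pad, 54 mm across, 3 mm thick, fixed on the low pale wooden rack (62 x 344 mm, its top 14 mm above the table). The four pads stand in a straight row 72 mm apart, in the order pad_1, pad_2, pad_3, pad_4; this one is next to pad_4. Origin: centre of the pad's underside, 14 mm above the table; its upper face is at 17 mm. y runs along the row, x across it, z up.
- pad_4: Round cork pad, 54 mm across, 3 mm thick, fixed on the low pale wooden rack (62 x 344 mm, its top 14 mm above the table). The four pads stand in a straight row 72 mm apart, in the order pad_1, pad_2, pad_3, pad_4; this one is at the other end. Origin: centre of the pad's underside, 14 mm above the table; its upper face is at 17 mm. y runs along the row, x across it, z up.
- stud_white: White stud, 22 mm across and 13 mm tall, fixed at one end of the rack, 44 mm beyond either pad_1 or pad_4 (it differs from start to start; a black stud of the same shape is at the other end). It marks the light end. Origin: centre of its underside, 14 mm above the table.
- glue: Bystander: white squeeze bottle with a red nozzle cap, 37 mm across, 114 mm tall, standing on the table to the right of the rack. Origin: centre of its underside; z up.

How it is judged (in metres and radians):
At the end, for the whole second after the job is handed in: Counting pads from the white stud: white, ochre, brown, black spool, each standing upright on its pad (tilt under 0.12 rad, height right within 6 mm) with its axis within 12 mm of the pad's centre, at rest (((horizontal distance between stud_white and pad_1 below 0.08 m and horizontal distance between white_mid and pad_1 below 0.012 m and z of white_mid in the frame of pad_1 between 0.022 and 0.034 m and angle between each of white_mid, ochre_mid, brown_mid, black_mid's own z axis and vertical below 0.12 rad and horizontal distance between ochre_mid and pad_2 below 0.012 m and z of ochre_mid in the frame of pad_2 between 0.019 and 0.031 m and horizontal distance between brown_mid and pad_3 below 0.012 m and z of brown_mid in the frame of pad_3 between 0.021 and 0.033 m and horizontal distance between black_mid and pad_4 below 0.012 m and z of black_mid in the frame of pad_4 between 0.015 and 0.027 m) or (horizontal distance between stud_white and pad_4 below 0.08 m and horizontal distance between white_mid and pad_4 below 0.012 m and z of white_mid in the frame of pad_4 between 0.022 and 0.034 m and angle between each of white_mid, ochre_mid, brown_mid, black_mid's own z axis and vertical below 0.12 rad and horizontal distance between ochre_mid and pad_3 below 0.012 m and z of ochre_mid in the frame of pad_3 between 0.019 and 0.031 m and horizontal distance between brown_mid and pad_2 below 0.012 m and z of brown_mid in the frame of pad_2 between 0.021 and 0.033 m and horizontal distance between black_mid and pad_1 below 0.012 m and z of black_mid in the frame of pad_1 between 0.015 and 0.027 m)) and linear speed of each of spool_white, spool_ochre, spool_brown, spool_black below 0.02 m/s); the robot touches nothing.
It fails at once if the glue bottle is pushed more than 20 mm or tipped over (distance of glue from where it was at the start of the episode above 0.02 m or angle between glue's own z axis and vertical above 0.3 rad).
It also fails if it takes over 96 s, if anything falls off the work surface, if the arm or the gripper's body presses on something with over 40 N, if the wrist force passes 120 N, or if a joint passes its speed limit or range.

### The arm

A 6-joint arm with a two-finger parallel gripper is mounted at the origin on the work surface; the furniture and walls round the work are solid. World frame = base frame: x ahead of the robot, y to its left, z up, the work surface at z = 0. Lengths are in m, angles in degrees, forces in N, time in s.
With the tool pointing down it reaches from about 0.35 to 0.875 m from the base axis. Payload 4.2 kg.
Tool frame: the origin (TCP) lies on the centre line of the jaws, within the pads' length; the fingertips stand tip_reach ahead of it and the grasp point (between the pads) is the TCP (tip_reach is the distance from the TCP to the fingertips, in m); z points along the fingers, y is the line along which they close (so a half turn about z gives the same grasp; the last joint's range is limited). The gripper opens to 87 mm and grips with 3 to 60 N. Pads are 19 mm wide; open, the fingers measure 117 mm over their backs; the gripper's body (75 mm by 190 mm) begins 51 mm behind the grasp point.
Start: joints at [79.045, 22.042, 0.453, 0, -68.411, -14.817], TCP at [0.272, 0.563, 0.242] pointing down, gripper open.
Joint ranges: [-179.83, 179.83], [-69.29, 118.12], [-61.27, 80.66], [-181.25, 117.63], [-171.15, -9.14], [-177.46, 177.46]. Speed limits (degrees/s): [159.86, 159.86, 180, 180, 180, 180].

### API

Orientations are given as a 3x3 rotation matrix whose columns are the frame's x, y, z axes.
In Python, from station import sense, capture, finish_job, tip_reach gives the robot as it stands.
- The arm moves only by the tool arm_command, never from a script. Its argument "deltas" is a list of rows, each a list of 7 numbers: the turn, a rotation vector about the tool's x, y, z in rad, then the shift along the tool's x, y, z in cm, then the closure, from -1 (fully open) to 1 (shut), so that 0 is half open. In form: [[rx, ry, rz, dx, dy, dz, hand], ...]. A call has 1 to 8 rows; each row is the pose to reach, as a shift and turn from the pose commanded when the call began, along the tool's axes at that moment; what a row does not reach only later rows make up. A row lasts 1/12 s, in which the tool goes at most 41.7 mm and 7.16 degrees, less where a joint would pass 70% of its speed; a pose out of reach is approached as far as the arm can. A call with a gripper value outside its range is refused whole. The fingers move at their own pace and stop on an object; the grip force is fixed at half the most. Time passes only in rows, so rows that repeat a pose let the fingers close. It gives the time, the measured TCP pose, the force, the opening and the grip force at its end, in the units of the state.
- sense(): the state, without advancing time (a new reading comes with each control period).
- capture(name): name is "side" or "top" or "wrist"; returns a dict with "pixels" (480x640x3 uint8, blue, green, red), "fovy" (degrees; the focal length in pixels is half the picture's height over the tangent of half this angle, whatever the lens; pixels are square), "cx", "cy" (the principal point, pixels), "rvec" (rotation vector, rad) and "tvec" (3), from world to camera coordinates, as OpenCV has them. Camera axes: x right, y down, z forward; pixel columns grow to the right and rows downward; lengths in m; the calibration is good to about 2 mm. A picture is of the moment at which its call begins. There is no depth.
- finish_job(): hands the job in; it is judged then, once.
The state is a dict: "time_s": time; "joints": joint angles; "joint_velocities": joint speeds; "effort": joint torques, N m; "tcp_pos": TCP position; "ee_rot": TCP orientation; "wrist_force": force on the tool from outside, world axes, zero at the start; "moment": the same for the moment, N m; "gripper_width": opening from 0.0 (shut) to 1.0 (fully open); "gripper_force": force on a finger pad.
Only numpy, scipy, OpenCV 4.12 (cv2) and the standard library are available. Lean on these libraries where they do the work, as an engineer would, in place of code of your own. Each camera call takes 0.05 s, during which the arm holds its last target. There are 200 camera calls.

## Working session

There is one attempt and no reset: what is moved stays moved. The work goes in short steps, Python scripts to look and compute and a tool call to move; the robot and the scene stay as the last step left them, time stands still between calls to the robot, and variables do not carry over. Pictures are saved under pics/ and viewed, at most 14 in all, crops included, and the job is handed in when it is done.

Besides the shell and the picture viewer there is one more tool, called as name([rows], argument=value, ...), one row to a line, values as JSON. arm_command: Moves the arm, as the interface text tells. Its arguments: {"type":"object","properties":{"deltas":{"type":"array"}},"required":["deltas"]}

```bash
mkdir -p pics
python3 - <<'E'
from station import *
import cv2,numpy as np
for n in("top","side"):
    c=capture(n);cv2.imwrite(f"pics/{n}0.png",c["pixels"]);print(n,c["fovy"],c["cx"],c["cy"],c["rvec"],c["tvec"],[k for k in c])
s=sense();print(tip_reach,s["tcp_pos"],np.round(s["ee_rot"],3),s["time_s"])
E
```

```text
top 57.296665455205485 328.45394417069974 242.99935269597907 [ 2.23779899 -2.1751801   0.06652402] [-0.27328491  0.45768827  0.91263676] ['pixels', 'fovy', 'cx', 'cy', 'rvec', 'tvec']
side 47.31642645558991 319.7902625540915 247.82144580857167 [ 0.50108486 -2.7006418   1.23490484] [0.36996738 0.31395585 0.68218835] ['pixels', 'fovy', 'cx', 'cy', 'rvec', 'tvec']
0.019 [0.27149661 0.56239712 0.24055268] [[ 0.9   -0.435 -0.001]
 [-0.435 -0.9   -0.002]
 [ 0.     0.002 -1.   ]] 0.1
```

View pics/top0.png

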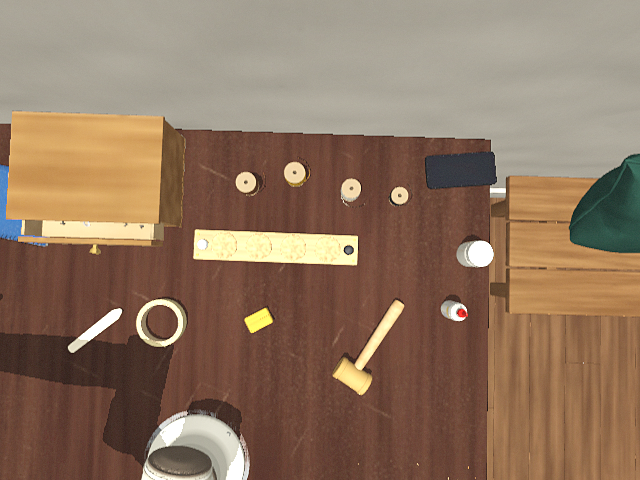

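View pics/side0.png

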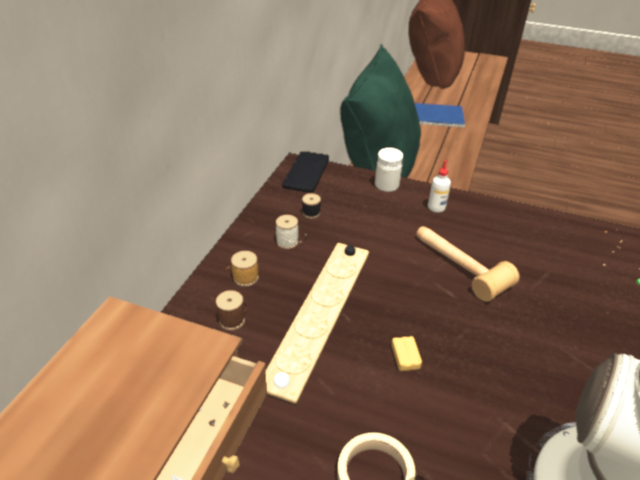

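Top: white stud about (202,244), black (348,250); spool tops are brown (246,182), ochre (295,173), white (351,187), black (399,196). I'll refine these from the colour masks.

```bash
cat > h.py <<'E'
import cv2,numpy as np
from station import *
def ray(c,uv,z):
    R=cv2.Rodrigues(np.array(c["rvec"]))[0];t=np.array(c["tvec"]).ravel()
    f=240/np.tan(np.radians(c["fovy"]/2))
    d=R.T@np.array([(uv[0]-c["cx"])/f,(uv[1]-c["cy"])/f,1]);o=-R.T@t
    return (o+d*(z-o[2])/d[2])[:2]
def proj(c,p):
    f=240/np.tan(np.radians(c["fovy"]/2))
    K=np.array([[f,0,c["cx"]],[0,f,c["cy"]],[0,0,1]])
    return cv2.projectPoints(np.array([p],float),np.array(c["rvec"]),np.array(c["tvec"]),K,None)[0].ravel()
E
python3 - <<'E'
from h import *
c=capture("top");im=c["pixels"]
cv2.imwrite("pics/crop.png",cv2.resize(im[150:275,185:425],None,fx=3.3,fy=3.3,interpolation=cv2.INTER_CUBIC))
for n,uv,h in(("brown",(246,182),.048),("ochre",(295,173),.044),("white",(351,187),.05),("black",(399,196),.036)):
    u,v=uv;p=im[v-2:v+3,u+3:u+6].reshape(-1,3).mean(0);m=(np.abs(im.astype(float)-p).max(2)<45).astype(np.uint8)
    m[:v-16]=0;m[v+17:]=0;m[:,:u-16]=0;m[:,u+17:]=0
    k=np.ones((3,3),np.uint8);m=cv2.morphologyEx(cv2.morphologyEx(m,2,k),3,np.ones((5,5),np.uint8))
    q=np.argwhere(m);print(n,p.round(),len(q),q.mean(0)[::-1].round(1),q.min(0)[::-1],q.max(0)[::-1],ray(c,q.mean(0)[::-1],h).round(4))
for n,uv in(("w",(202,244)),("b",(348,250))): print(n,ray(c,uv,.027))
print(ray(c,(0,0),0),ray(c,(639,479),0))
E
```

```text
brown [172. 218. 244.] 323 [245.4 181.7] [236 172] [255 191] [ 0.5834 -0.0875]
ochre [171. 214. 242.] 348 [294.1 172.1] [284 162] [304 182] [ 0.6069 -0.1854]
white [172. 217. 245.] 306 [350.8 188.3] [342 179] [360 198] [ 0.5762 -0.3019]
black [173. 219. 244.] 226 [399.4 195. ] [392 187] [407 203] [ 0.5677 -0.4037]
w [0.45504489 0.00067785]
b [ 0.45125334 -0.30086545]
[0.97055526 0.4635352 ] [-0.01324205 -0.92889936]
```

View pics/crop.png

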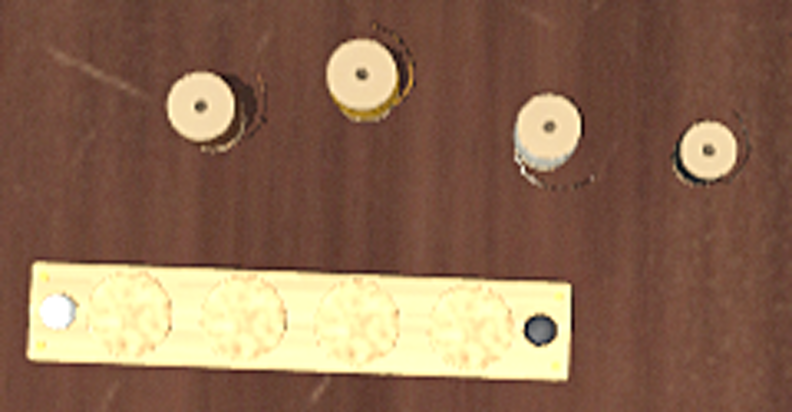

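arm_command([
  [0,0,0,30,42,-5,-1],
  [0,0,0,30,42,-5,-1],
  [0,0,0,30,42,-5,-1],
  [0,0,0,30,42,-5,-1],
  [0,0,0,30,42,-5,-1],
  [0,0,0,30,42,-5,-1],
  [0,0,0,30,42,-5,-1],
  [0,0,0,30,42,-5,-1],
])

```text
time_s: 0.82
tcp_pos: [0.3276, 0.2337, 0.2737]
ee_rot: [[0.901, -0.434, -0.0], [-0.434, -0.901, -0.0], [-0.0, 0.0, -1.0]]
wrist_force: [0.3, -0.0, 0.0]
gripper_width: 1.004
gripper_force: 0.0
```

arm_command([
  [0,0,0,24,28,-2,-1],
  [0,0,0,24,28,-2,-1],
  [0,0,1.122,24,28,-2,-1],
  [0,0,1.122,24,28,-2,-1],
  [0,0,1.122,24,28,-2,-1],
  [0,0,1.122,24,28,-2,-1],
  [0,0,1.122,24,28,-2,-1],
  [0,0,1.122,24,28,-2,-1],
])

```text
time_s: 1.48
tcp_pos: [0.4129, -0.0881, 0.2921]
ee_rot: [[0.357, -0.934, 0.001], [-0.934, -0.357, 0.0], [-0.0, -0.001, -1.0]]
wrist_force: [0.9, 1.7, 1.4]
gripper_width: 0.996
gripper_force: 0.0
```

arm_command([
  [0,0,0.365,25.9,-7.6,12,-1],
  [0,0,0.365,25.9,-7.6,12,-1],
  [0,0,0.365,25.9,-7.6,12,-1],
  [0,0,0.365,25.9,-7.6,12,-1],
  [0,0,0.365,25.9,-7.6,12,-1],
  [0,0,0.365,25.9,-7.6,12,-1],
  [0,0,0.365,25.9,-7.6,12,-1],
  [0,0,0.365,25.9,-7.6,12,-1],
])

```text
time_s: 2.15
tcp_pos: [0.5786, -0.3033, 0.1644]
ee_rot: [[0.002, -1.0, -0.008], [-1.0, -0.002, 0.002], [-0.002, 0.008, -1.0]]
wrist_force: [0.1, -0.3, -2.2]
gripper_width: 1.0
gripper_force: 0.0
```

Run:
```python
from h import *
s=sense();print(s["tcp_pos"],s["ee_rot"])
c=capture("wrist");cv2.imwrite("pics/w1.png",c["pixels"])
for n,p in(("white",(.5765,-.303,.05)),("ochre",(.607,-.1855,.044)),("black",(.5677,-.4037,.036)),("p3",(.4527,-.1867,.017)),("p4",(.452,-.2587,.017))):print(n,proj(c,p).round())
```

```text
[ 0.57860184 -0.30328466  0.16443379] [[ 0.00197198 -0.99996458 -0.00818243]
 [-0.99999601 -0.00198845  0.00200588]
 [-0.00202208  0.00817844 -0.99996451]]
white [324. 239.]
ochre [285. 381.]
black [338.  86.]
p3 [468. 360.]
p4 [478. 281.]
```

View pics/w1.png

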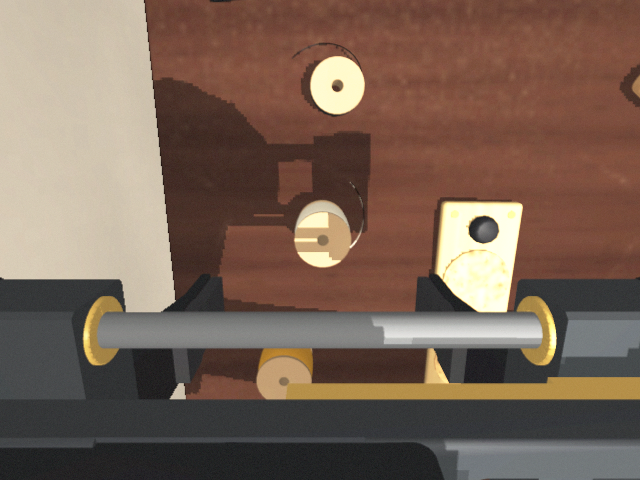

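Wrist view: white hole at (323,240), black at (337,85), ochre at (284,381). All are within about 1 px of my predictions, so I'll descend.

arm_command([
  [0,0,0,0,0.2,5,-1],
  [0,0,0,0,0.2,9,-1],
  [0,0,0,0,0.2,12,-1],
  [0,0,0,0,0.2,13.5,-1],
  [0,0,0,0,0.2,13.5,-1],
  [0,0,0,0,0.2,13.5,-1],
])

```text
time_s: 2.7
tcp_pos: [0.5758, -0.2992, 0.0372]
ee_rot: [[0.007, -1.0, -0.001], [-1.0, -0.007, -0.0], [0.0, 0.001, -1.0]]
wrist_force: [-0.4, -0.4, 0.7]
gripper_width: 0.997
gripper_force: 0.0
```

arm_command([
  [0,0,0,0.35,0,0.9,-1],
  [0,0,0,0.35,0,0.9,-1],
  [0,0,0,0.35,0,0.9,1],
  [0,0,0,0.35,0,0.9,1],
  [0,0,0,0.35,0,0.9,1],
  [0,0,0,0.35,0,0.9,1],
  [0,0,0,0.35,0,0.9,1],
  [0,0,0,0.35,0,0.9,1],
])

```text
time_s: 3.37
tcp_pos: [0.576, -0.3032, 0.0279]
ee_rot: [[0.006, -1.0, 0.0], [-1.0, -0.006, -0.0], [0.0, -0.0, -1.0]]
wrist_force: [-0.2, -1.0, 0.3]
gripper_width: 0.635
gripper_force: 0.0
```

arm_command([
  [0,0,0,0,0,0,1],
  [0,0,0,0,0,0,1],
  [0,0,0,0,0,0,1],
  [0,0,0,0,0,0,1],
  [0,0,0,0,0,0,1],
  [0,0,0,0,0,-4,1],
  [0,0,0,0,0,-8,1],
  [0,0,0,0,0,-8,1],
])

```text
time_s: 4.03
tcp_pos: [0.5808, -0.3054, 0.1164]
ee_rot: [[0.008, -1.0, 0.014], [-1.0, -0.008, -0.007], [0.007, -0.014, -1.0]]
wrist_force: [2.0, -0.1, 1.2]
gripper_width: 0.461
gripper_force: 30.0
```

arm_command([
  [0,0,0,-4,1.85,0,1],
  [0,0,0,-8,3.7,0,1],
  [0,0,0,-12,5.5,0,1],
  [0,0,0,-16,7.4,0,1],
  [0,0,0,-20,9.2,0,1],
  [0,0,0,-24,11.1,0,1],
  [0,0,0,-26.1,12,0,1],
  [0,0,0,-26.1,12,0,1],
])

```text
time_s: 4.7
tcp_pos: [0.4515, -0.0391, 0.1079]
ee_rot: [[0.012, -1.0, -0.001], [-1.0, -0.012, 0.001], [-0.001, 0.001, -1.0]]
wrist_force: [0.9, -0.0, -1.3]
gripper_width: 0.464
gripper_force: 30.0
```

arm_command([
  [0,0,0,0,0,0,1],
  [0,0,0,0,0,0,1],
])

```text
time_s: 4.87
tcp_pos: [0.4549, -0.0427, 0.1081]
ee_rot: [[0.007, -1.0, 0.001], [-1.0, -0.007, 0.0], [-0.0, -0.001, -1.0]]
wrist_force: [0.4, -0.2, -1.1]
gripper_width: 0.461
gripper_force: 30.0
```

Run:
```python
from h import *
s=sense();print(s["tcp_pos"],s["ee_rot"])
c=capture("wrist");cv2.imwrite("pics/w2.png",c["pixels"])
for n,p in(("p1",(.454,-.0427,.017)),("p2",(.4533,-.1147,.017)),("p3",(.4527,-.1867,.017)),("p4",(.452,-.2587,.017)),("black stud",(.4518,-.3018,.027))):print(n,proj(c,p).round())
```

```text
[ 0.45486162 -0.04272021  0.1080535 ] [[ 7.00006458e-03 -9.99974798e-01  1.18409010e-03]
 [-9.99975491e-01 -6.99990662e-03  1.37490158e-04]
 [-1.29198173e-04 -1.18502352e-03 -9.99999290e-01]]
p1 [325. 249.]
p2 [327. 131.]
p3 [330.  -8.]
p4 [ 334. -176.]
black stud [ 337. -317.]
```

View pics/w2.png

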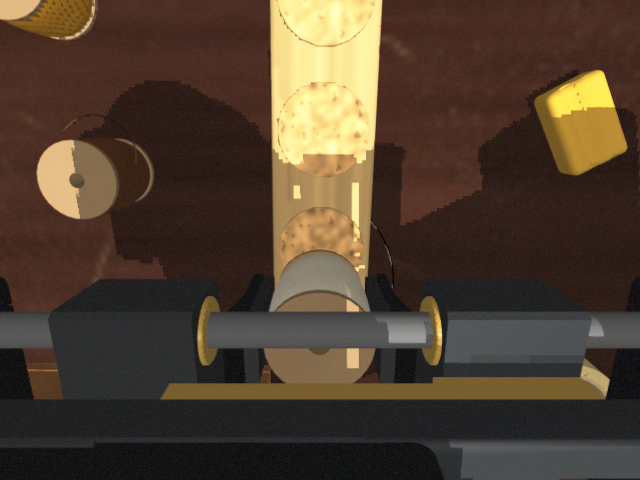

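Pad 2 is centred at (324,130) and pad 1 at about (321,249), so the pads sit about 2 mm further in +x than I estimated. Lowering with that correction.

arm_command([
  [0,0,0,0,-0.1,3,1],
  [0,0,0,0,-0.1,5.2,1],
  [0,0,0,0,-0.1,6.2,1],
  [0,0,0,0,-0.1,6.2,1],
  [0,0,0,0,-0.1,6.2,1],
  [0,0,0,0,-0.1,6.2,-1],
  [0,0,0,0,-0.1,6.2,-1],
  [0,0,0,0,-0.1,6.2,-1],
])

```text
time_s: 5.58
tcp_pos: [0.4559, -0.0433, 0.0461]
ee_rot: [[0.005, -1.0, 0.001], [-1.0, -0.005, 0.0], [-0.0, -0.001, -1.0]]
wrist_force: [0.1, -0.1, -0.0]
gripper_width: 0.609
gripper_force: 0.0
```

arm_command([
  [0,0,0,0,0,0,-1],
  [0,0,0,0,0,-3,-1],
  [0,0,0,0,0,-7,-1],
  [0,0,0,3,-3,-8.4,-1],
  [0,0,0,6,-6,-8.4,-1],
  [0,0,0,9,-9,-8.4,-1],
  [0,0,0,12,-12,-8.4,-1],
  [0,0,0,14.3,-15,-8.4,-1],
])

```text
time_s: 6.25
tcp_pos: [0.606, -0.1861, 0.1304]
ee_rot: [[0.005, -1.0, 0.001], [-1.0, -0.005, 0.0], [-0.0, -0.001, -1.0]]
wrist_force: [-0.2, 0.1, -0.4]
gripper_width: 1.0
gripper_force: 0.0
```

arm_command([
  [0,0,0,0,0,0,-1],
  [0,0,0,0,0,0,-1],
])

```text
time_s: 6.42
tcp_pos: [0.6059, -0.1856, 0.1285]
ee_rot: [[0.003, -1.0, -0.001], [-1.0, -0.003, 0.0], [-0.0, 0.001, -1.0]]
wrist_force: [-0.7, -0.4, -0.3]
gripper_width: 1.0
gripper_force: 0.0
```

arm_command([
  [0,0,0,0,-0.1,4,-1],
  [0,0,0,0,-0.1,8,-1],
  [0,0,0,0,-0.1,10.3,-1],
  [0,0,0,0,-0.1,10.3,-1],
  [0,0,0,0,-0.1,10.3,1],
  [0,0,0,0,-0.1,10.3,1],
  [0,0,0,0,-0.1,10.3,1],
  [0,0,0,0,-0.1,10.3,1],
])

```text
time_s: 7.08
tcp_pos: [0.6072, -0.1841, 0.0289]
ee_rot: [[0.006, -1.0, 0.003], [-1.0, -0.006, -0.0], [0.0, -0.003, -1.0]]
wrist_force: [0.6, 0.1, 0.1]
gripper_width: 0.782
gripper_force: 0.0
```

arm_command([
  [0,0,0,0,0,0,1],
  [0,0,0,0,0,0,1],
  [0,0,0,0,0,0,1],
  [0,0,0,0,0,0,1],
  [0,0,0,0,0,0,1],
  [0,0,0,0,0,0,1],
  [0,0,0,0,0,0,1],
])

```text
time_s: 7.67
tcp_pos: [0.6063, -0.1843, 0.0271]
ee_rot: [[0.006, -1.0, 0.0], [-1.0, -0.006, -0.0], [0.0, -0.0, -1.0]]
wrist_force: [-1.4, 1.1, 3.1]
gripper_width: 0.511
gripper_force: 30.0
```

arm_command([
  [0,0,0,0,0,-4,1],
  [0,0,0,0,0,-8,1],
  [0,0,0,-1.8,3.6,-8,1],
  [0,0,0,-3.6,7.2,-8,1],
  [0,0,0,-5.3,11,-8,1],
  [0,0,0,-7.1,15,-8,1],
  [0,0,0,-7.1,15,-8,1],
  [0,0,0,-7.1,15,-8,1],
])

```text
time_s: 8.33
tcp_pos: [0.4531, -0.1137, 0.1067]
ee_rot: [[0.007, -1.0, -0.001], [-1.0, -0.007, 0.0], [-0.0, 0.001, -1.0]]
wrist_force: [1.6, -1.0, -0.2]
gripper_width: 0.504
gripper_force: 30.0
```

arm_command([
  [0,0,0,0,0,0,1],
  [0,0,0,0,0,0,1],
])

```text
time_s: 8.5
tcp_pos: [0.4575, -0.1143, 0.107]
ee_rot: [[0.006, -1.0, 0.002], [-1.0, -0.006, -0.0], [0.0, -0.002, -1.0]]
wrist_force: [-0.4, -0.3, 0.1]
gripper_width: 0.508
gripper_force: 30.0
```

Run:
```python
from h import *
s=sense();print(s["tcp_pos"],s["gripper_width"])
for n in("wrist","side"):
  c=capture(n);im=c["pixels"];cv2.imwrite(f"pics/{n}3.png",im if n=="wrist" else cv2.resize(im[180:420,180:400],None,fx=2.5,fy=2.5))
  for n,p in(("p2",(.455,-.1147,.017)),("p3",(.4545,-.1867,.017)),("p4",(.454,-.2587,.017)),("brown",(.5834,-.0875,.048))):print(n,proj(c,p).round())
```

```text
[ 0.45751714 -0.11427455  0.10704057] 0.5078053796037532
p2 [327. 249.]
p3 [330. 130.]
p4 [333. -10.]
brown [103. 309.]
p2 [310. 324.]
p3 [326. 293.]
p4 [340. 266.]
brown [228. 300.]
```

View pics/wrist3.png

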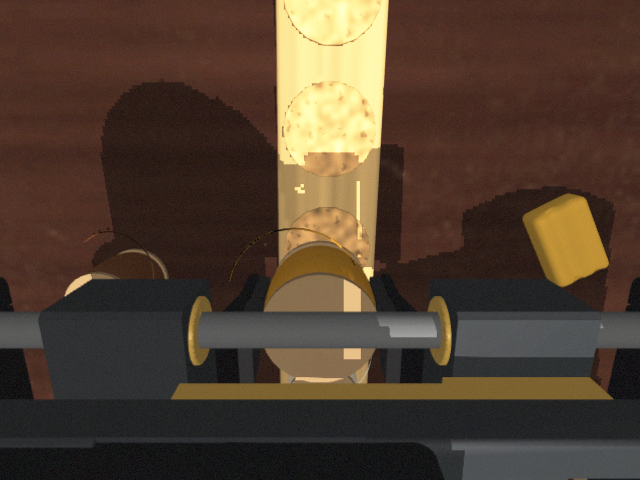

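View pics/side3.png

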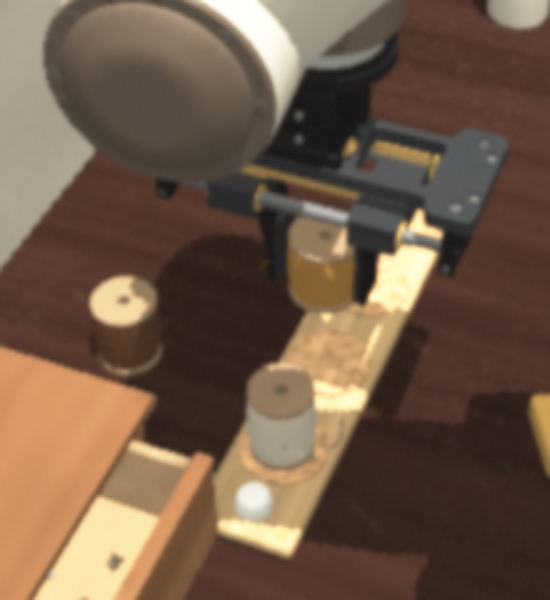

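White stands well on pad 1. Pad 3 is centred at (330,129), exactly where I predicted it with the correction. Lowering ochre.

arm_command([
  [0,0,0,0,0.2,3,1],
  [0,0,0,0,0.2,5.2,1],
  [0,0,0,0,0.2,6.2,1],
  [0,0,0,0,0.2,6.2,1],
  [0,0,0,0,0.2,6.2,1],
  [0,0,0,0,0.2,6.2,-1],
  [0,0,0,0,0.2,6.2,-1],
  [0,0,0,0,0.2,6.2,-1],
])

```text
time_s: 9.27
tcp_pos: [0.4544, -0.1143, 0.045]
ee_rot: [[0.006, -1.0, 0.001], [-1.0, -0.006, 0.0], [-0.0, -0.001, -1.0]]
wrist_force: [-0.7, 0.6, 0.8]
gripper_width: 0.657
gripper_force: 0.0
```

arm_command([
  [0,0,0,0,0,0,-1],
  [0,0,0,0,0,-3,-1],
  [0,0,0,0,0,-7,-1],
  [0,0,0,-0.8,-4,-8.5,-1],
  [0,0,0,-1.6,-8,-8.5,-1],
  [0,0,0,-2.6,-12.9,-8.5,-1],
  [0,0,0,-2.6,-12.9,-8.5,-1],
  [0,0,0,-2.6,-12.9,-8.5,-1],
])

```text
time_s: 9.93
tcp_pos: [0.5852, -0.0867, 0.1294]
ee_rot: [[0.007, -1.0, 0.001], [-1.0, -0.007, 0.0], [-0.0, -0.001, -1.0]]
wrist_force: [0.2, 0.3, 0.6]
gripper_width: 1.001
gripper_force: 0.0
```

arm_command([
  [0,0,0,0,0,0,-1],
  [0,0,0,0,0,0,-1],
])

```text
time_s: 10.1
tcp_pos: [0.5811, -0.0876, 0.1293]
ee_rot: [[0.006, -1.0, -0.002], [-1.0, -0.006, 0.0], [-0.0, 0.002, -1.0]]
wrist_force: [0.7, -0.2, 0.7]
gripper_width: 0.996
gripper_force: 0.0
```

arm_command([
  [0,0,0,0,-0.1,4,-1],
  [0,0,0,0,-0.1,8,-1],
  [0,0,0,0,-0.1,10.2,-1],
  [0,0,0,0,-0.1,10.2,-1],
  [0,0,0,0,-0.1,10.2,1],
  [0,0,0,0,-0.1,10.2,1],
  [0,0,0,0,-0.1,10.2,1],
  [0,0,0,0,-0.1,10.2,1],
])

```text
time_s: 10.77
tcp_pos: [0.5849, -0.0874, 0.03]
ee_rot: [[0.006, -1.0, 0.004], [-1.0, -0.006, 0.0], [-0.0, -0.004, -1.0]]
wrist_force: [0.1, -0.8, -1.3]
gripper_width: 0.779
gripper_force: 0.0
```

arm_command([
  [0,0,0,0,0,0,1],
  [0,0,0,0,0,0,1],
  [0,0,0,0,0,0,1],
  [0,0,0,0,0,0,1],
  [0,0,0,0,0,0,1],
  [0,0,0,0,0,0,1],
  [0,0,0,0,0,0,1],
  [0,0,0,0,0,0,1],
])

```text
time_s: 11.43
tcp_pos: [0.5837, -0.0874, 0.0281]
ee_rot: [[0.006, -1.0, -0.0], [-1.0, -0.006, -0.0], [0.0, 0.0, -1.0]]
wrist_force: [-1.0, 0.2, 3.5]
gripper_width: 0.484
gripper_force: 30.0
```

arm_command([
  [0,0,0,0,0,-4,1],
  [0,0,0,0,0,-8,1],
  [0,0,0,3,3.4,-8,1],
  [0,0,0,5.5,6.8,-8,1],
  [0,0,0,8,10,-8,1],
  [0,0,0,9.9,13,-8,1],
  [0,0,0,9.9,13,-8,1],
  [0,0,0,9.9,13,-8,1],
])

```text
time_s: 12.1
tcp_pos: [0.4525, -0.1882, 0.1076]
ee_rot: [[0.003, -1.0, -0.0], [-1.0, -0.003, 0.0], [-0.0, 0.0, -1.0]]
wrist_force: [0.0, -0.7, -0.8]
gripper_width: 0.487
gripper_force: 30.0
```

arm_command([
  [0,0,0,0,0,0,1],
  [0,0,0,0,0,0,1],
  [0,0,0,0,0,0,1],
])

```text
time_s: 12.35
tcp_pos: [0.4554, -0.1867, 0.1076]
ee_rot: [[0.007, -1.0, 0.0], [-1.0, -0.007, -0.0], [0.0, -0.0, -1.0]]
wrist_force: [0.5, -0.0, -1.2]
gripper_width: 0.489
gripper_force: 30.0
```

arm_command([
  [0,0,0,0,0.05,3,1],
  [0,0,0,0,0.05,5.2,1],
  [0,0,0,0,0.05,6.15,1],
  [0,0,0,0,0.05,6.15,1],
  [0,0,0,0,0.05,6.15,1],
  [0,0,0,0,0.05,6.15,-1],
  [0,0,0,0,0.05,6.15,-1],
  [0,0,0,0,0.05,6.15,-1],
])

```text
time_s: 13.02
tcp_pos: [0.4544, -0.1872, 0.0468]
ee_rot: [[0.006, -1.0, 0.001], [-1.0, -0.006, -0.0], [0.0, -0.001, -1.0]]
wrist_force: [0.2, -0.2, -0.1]
gripper_width: 0.636
gripper_force: 0.0
```

arm_command([
  [0,0,0,0,0,0,-1],
  [0,0,0,0,0,-3,-1],
  [0,0,0,0,0,-7,-1],
  [0,0,0,3.5,-1.8,-8.5,-1],
  [0,0,0,7,-3.6,-8.5,-1],
  [0,0,0,10.5,-5.4,-8.5,-1],
  [0,0,0,14,-7.2,-8.5,-1],
  [0,0,0,17.5,-9,-8.5,-1],
])

```text
time_s: 13.68
tcp_pos: [0.5454, -0.3634, 0.1319]
ee_rot: [[0.006, -1.0, 0.001], [-1.0, -0.006, -0.0], [0.0, -0.001, -1.0]]
wrist_force: [1.2, 0.7, -0.2]
gripper_width: 0.996
gripper_force: 0.0
```

arm_command([
  [0,0,0,4.2,-2.2,0,-1],
  [0,0,0,4.2,-2.2,0,-1],
  [0,0,0,4.2,-2.2,0,-1],
  [0,0,0,4.2,-2.2,0,-1],
])

```text
time_s: 14.02
tcp_pos: [0.5663, -0.4032, 0.1305]
ee_rot: [[0.005, -1.0, -0.001], [-1.0, -0.005, 0.001], [-0.001, 0.001, -1.0]]
wrist_force: [-0.1, 0.5, -0.5]
gripper_width: 1.003
gripper_force: 0.0
```

Run:
```python
from h import *
s=sense();print(s["tcp_pos"],s["gripper_width"])
c=capture("wrist");cv2.imwrite("pics/w4.png",c["pixels"])
print(proj(c,(.5677,-.4037,.036)))
```

```text
[ 0.56631053 -0.40322179  0.13047776] 1.002736889138228
[320.6063871  246.60545758]
```

View pics/w4.png

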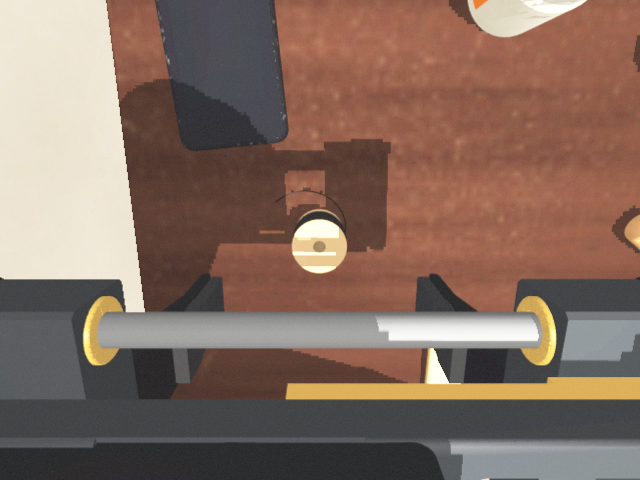

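The black spool's hole is at (319,247), against a prediction of (320.6,246.6). Descending to z≈0.025.

arm_command([
  [0,0,0,0,-0.1,4,-1],
  [0,0,0,0,-0.1,8,-1],
  [0,0,0,0,-0.1,10.6,-1],
  [0,0,0,0,-0.1,10.6,-1],
  [0,0,0,0,-0.1,10.6,1],
  [0,0,0,0,-0.1,10.6,1],
  [0,0,0,0,-0.1,10.6,1],
  [0,0,0,0,-0.1,10.6,1],
])

```text
time_s: 14.73
tcp_pos: [0.5686, -0.4033, 0.0268]
ee_rot: [[0.006, -1.0, 0.002], [-1.0, -0.006, -0.001], [0.001, -0.002, -1.0]]
wrist_force: [0.2, -0.2, -0.0]
gripper_width: 0.784
gripper_force: 0.0
```

arm_command([
  [0,0,0,0,0,0,1],
  [0,0,0,0,0,0,1],
  [0,0,0,0,0,0,1],
  [0,0,0,0,0,0,1],
  [0,0,0,0,0,0,1],
  [0,0,0,0,0,0,1],
  [0,0,0,0,0,0,1],
  [0,0,0,0,0,0,1],
])

```text
time_s: 15.4
tcp_pos: [0.5679, -0.4036, 0.0252]
ee_rot: [[0.006, -1.0, -0.0], [-1.0, -0.006, 0.0], [-0.0, 0.0, -1.0]]
wrist_force: [-1.3, 0.5, 1.2]
gripper_width: 0.417
gripper_force: 30.0
```

arm_command([
  [0,0,0,0,0,-4,1],
  [0,0,0,0,0,-8,1],
  [0,0,0,-3,2.4,-8,1],
  [0,0,0,-6,4.8,-8,1],
  [0,0,0,-9,7.1,-8,1],
  [0,0,0,-12,9.3,-8,1],
  [0,0,0,-14.6,11.3,-8,1],
  [0,0,0,-14.6,11.3,-8,1],
])

```text
time_s: 16.07
tcp_pos: [0.4487, -0.2543, 0.1047]
ee_rot: [[0.007, -1.0, -0.005], [-1.0, -0.007, 0.003], [-0.003, 0.005, -1.0]]
wrist_force: [-0.6, -0.2, -0.2]
gripper_width: 0.42
gripper_force: 30.0
```

arm_command([
  [0,0,0,0,0,0,1],
  [0,0,0,0,0,0,1],
  [0,0,0,0,0,0,1],
])

```text
time_s: 16.32
tcp_pos: [0.4553, -0.2588, 0.1054]
ee_rot: [[0.006, -1.0, 0.001], [-1.0, -0.006, -0.0], [0.0, -0.001, -1.0]]
wrist_force: [1.6, 0.1, -0.3]
gripper_width: 0.418
gripper_force: 30.0
```

Target z is 0.043.

arm_command([
  [0,0,0,0,0.05,3,1],
  [0,0,0,0,0.05,5.2,1],
  [0,0,0,0,0.05,6.2,1],
  [0,0,0,0,0.05,6.2,1],
  [0,0,0,0,0.05,6.2,1],
  [0,0,0,0,0.05,6.2,-1],
  [0,0,0,0,0.05,6.2,-1],
  [0,0,0,0,0.05,6.2,-1],
])

```text
time_s: 16.98
tcp_pos: [0.4542, -0.2584, 0.0437]
ee_rot: [[0.006, -1.0, 0.001], [-1.0, -0.006, -0.0], [0.0, -0.001, -1.0]]
wrist_force: [0.1, 0.1, 0.5]
gripper_width: 0.559
gripper_force: 0.0
```

arm_command([
  [0,0,0,0,0,0,-1],
  [0,0,0,0,0,0,-1],
  [0,0,0,0,0,-3,-1],
  [0,0,0,0,0,-7,-1],
  [0,0,0,0,0,-11,-1],
  [0,0,0,3,-3,-14,-1],
  [0,0,0,6,-6,-16,-1],
  [0,0,0,9,-6,-18,-1],
])

```text
time_s: 17.65
tcp_pos: [0.5152, -0.3418, 0.2212]
ee_rot: [[0.009, -1.0, 0.003], [-1.0, -0.009, -0.001], [0.001, -0.003, -1.0]]
wrist_force: [1.5, -0.8, -0.4]
gripper_width: 0.993
gripper_force: 0.0
```

arm_command([
  [0,0,0,4,0,-4,-1],
  [0,0,0,8,0,-6,-1],
  [0,0,0,12,0,-6,-1],
  [0,0,0,12,0,-6,-1],
  [0,0,0,12,0,-6,-1],
])

```text
time_s: 18.07
tcp_pos: [0.5129, -0.4653, 0.2791]
ee_rot: [[0.002, -1.0, 0.001], [-1.0, -0.002, -0.001], [0.001, -0.001, -1.0]]
wrist_force: [0.8, 0.1, -0.5]
gripper_width: 0.998
gripper_force: 0.0
```

Run:
```python
from h import *
s=sense();print(s["tcp_pos"])
c=capture("top");im=c["pixels"];cv2.imwrite("pics/t5.png",cv2.resize(im[200:300,180:380],None,fx=4,fy=4,interpolation=cv2.INTER_CUBIC))
for x,y,h in((.456,-.043,.067),(.455,-.115,.061),(.4545,-.187,.065),(.454,-.259,.053)):
  print((proj(c,(x,y,h))-[180,200])*4)
c=capture("side");cv2.imwrite("pics/s5.png",c["pixels"])
```

```text
[ 0.5128674  -0.46531445  0.27910022]
[155.00127715 173.2115348 ]
[303.01227581 179.89998359]
[447.35486339 184.74923236]
[592.16293049 190.71577959]
```

View pics/t5.png

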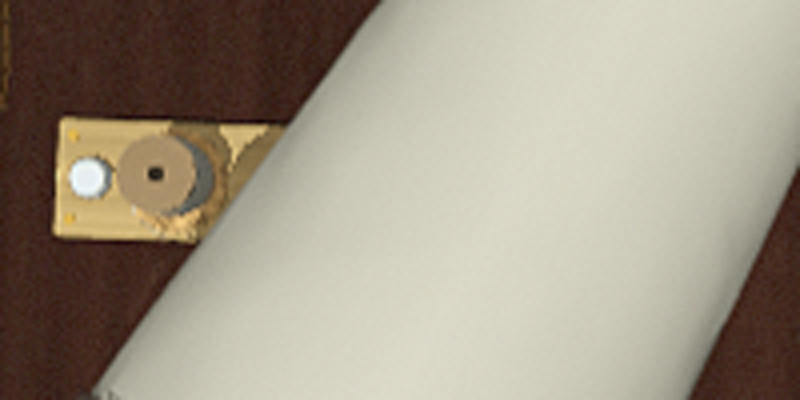

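View pics/s5.png

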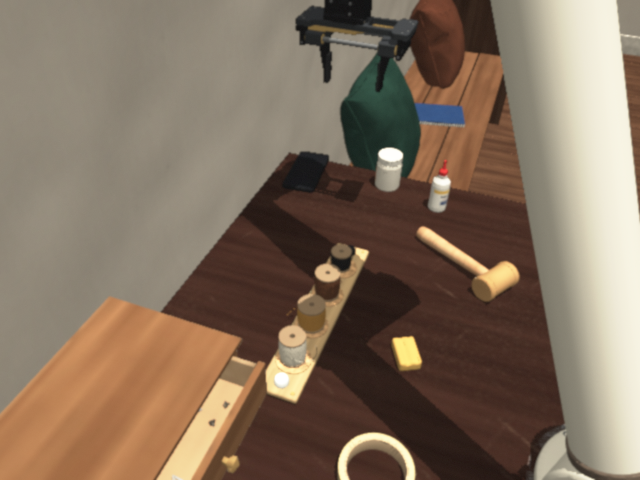

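The top view shows the white hole at (155,174), as predicted. In the side view all four spools stand in the right order and the glue bottle is unmoved. One quick numeric check on the other three.

Run:
```python
from h import *
c=capture("side");im=c["pixels"];cv2.imwrite("pics/s6.png",cv2.resize(im[235:405,255:385],None,fx=3.5,fy=3.5,interpolation=cv2.INTER_CUBIC))
for y,h in((-.043,.067),(-.115,.061),(-.187,.065),(-.259,.053)):
  print((proj(c,(.4545,y,h))-[255,235])*3.5,(proj(c,(.4545,y+.01,h))-[255,235])*3.5)
```

```text
[130.67300783 354.06294962] [121.13996777 371.96118444]
[194.39986222 243.6498508 ] [186.04363197 259.41757346]
[250.86339109 131.31556628] [243.42429594 145.30593157]
[300.00155651  55.24437214] [293.40228892  67.77900474]
```

View pics/s6.png

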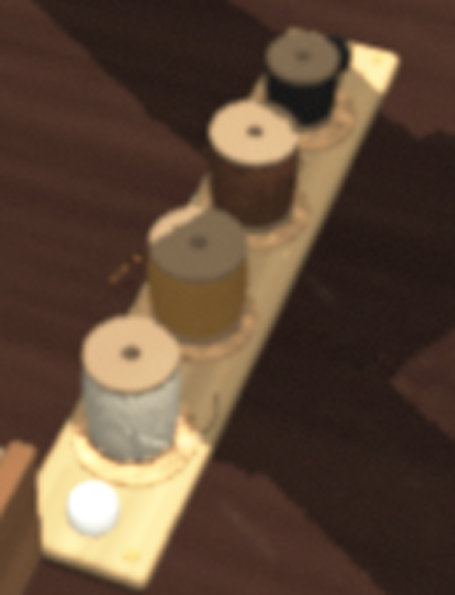

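The holes are at (131,353), (199,242), (254,131) and (302,56), all within about 3 mm of target. Handing in.

```bash
python3 -c "
from station import *
print(finish_job())"
```

```text
the job is handed in; nothing more can be done
None
```

The job is handed in: white, ochre, brown and black stand upright on their pads in order from the white stud, each within about 3 mm of its pad's centre by the cameras, and the glue bottle was not touched; `finish_job()` gave no verdict.

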